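# Slide the slate coaster out over the caddy edge

### The arm

A 6-joint arm with a two-finger parallel gripper is mounted at the origin on the work surface. World frame = base frame: x ahead of the robot, y to its left, z up, the work surface at z = 0. Lengths are in m, angles in rad, forces in N, time in s.
With the tool pointing down it reaches from about 0.325 to 0.85 m from the base axis. Payload 15.5 kg.
Tool frame: the origin (TCP) lies on the centre line of the jaws, within the pads' length; the fingertips stand 19 mm ahead of it and the grasp point (between the pads) is the TCP; x points along the fingers, y is the direction in which the jaws open and shut, and the axes are right-handed (so a half turn about x gives the same grasp; the last joint's range is limited). The gripper opens to 91 mm and grips with 3 to 60 N. Pads are 32 mm wide; open, the fingers measure 118 mm over their backs; the gripper's body (76 mm by 178 mm) begins 60 mm behind the grasp point.
Start: joints at [-1.268, 0.494, 1.345, -0, 1.302, -0.096], TCP at [0.243, -0.576, 0.233] pointing down, gripper open.
Joint ranges: [-2.91, 2.91], [-0.82, 2.16], [0.22, 2.67], [-1.22, 4.37], [0.12, 2.79], [-3.08, 3.08]. Speed limits (rad/s): [1.89, 1.89, 2.57, 3.01, 3.01, 3.01].

### API

Orientations are given as a unit quaternion [w, x, y, z].
In Python, from plant import ctrl gives the robot as it stands. The module is installed in compiled form; this text tells all that it offers.
- The arm moves only by the tool send_rows, never from a script. Its argument "targets" is a list of rows, each an object with "grip": the closure, from 0 (fully open) to 1 (shut); "travel": the shift along the tool's x, y, z in mm, a list of three; "angular": the turn, a rotation vector about the tool's x, y, z in degrees, a list of three. In form: [{"grip": grip, "travel": [dx, dy, dz], "angular": [ax, ay, az]}, ...]. A call has 1 to 12 rows; each row shifts and turns the commanded pose from where the row before left it, along the tool's axes as they then stand; what a row does not reach is not made up. A row lasts 1/12 s, in which the tool goes at most 41.7 mm and 7.16 degrees, less where a joint would pass 70% of its speed; a pose out of reach is approached as far as the arm can. A call is refused whole if a number of a shift passes 41.7 or a number of a turn 7.16, either way. A call with a gripper value outside its range is refused whole. The fingers move at their own pace and stop on an object; the grip force is fixed at half the most. Time passes only in rows, so rows that do not move let the fingers close. It gives the time, the measured TCP pose, the force and the opening at its end, in the units of the state.
- ctrl.state(): the state, without advancing time (a new reading comes with each control period).
- ctrl.snapshot(name): name is "scene" or "top" or "wrist"; returns a dict with "img" (480x640x3 uint8, red, green, blue), "range_z" (480x640 float32, m along the optical axis (not along the pixel's ray), 0 where there is no reading), "fx", "fy", "cx", "cy" (pixels), "D" ([k1, k2, p1, p2, k3] as OpenCV has them; the pictures are not rectified), "origin" and "rotation" of the camera in the world; the wrist camera has in their place "T_tool_cam" (4x4, takes a point from camera to tool coordinates, whose origin is the TCP and whose axes are the tool frame's). Camera axes: x right, y up, looking along -z (the intrinsics and any distortion apply to the point x, -y, -z); pixel columns grow to the right and rows downward; lengths in m; the calibration is good to about 2 mm. A picture is of the moment at which its call begins: read the wrist's pose just before it.
- ctrl.hand_in(): hands the job in, once; it reports no verdict.
The state is a dict: "t": time; "joint_pos": joint angles; "dq": joint speeds; "tau": joint torques, N m; "tcp_pos": TCP position; "tool_rot": TCP orientation; "wrist_force": force on the tool from outside, world axes, zero at the start; "wrist_torque": the same for the moment, N m; "gripper_width": finger opening in m.
Only numpy, scipy, OpenCV 4.12 (cv2) and the standard library are available. Lean on these libraries where they do the work, as an engineer would, in place of code of your own. Each camera call takes 0.05 s, during which the arm holds its last target.

### The job

The slate coaster lies flat in the coffee caddy, where nobody can get a nail under it. Push the sliding acrylic door fully open by its end bar, then push the coaster out through the opening until about 30 mm of it overhangs the front edge of the caddy floor, roughly square to that edge, and leave it lying there. Only push: do not lift the coaster or let it tip, and leave everything else where it stands.

Things in the scene. Friction and masses are not known exactly. Their poses are not given: they have to be found in the camera images.
- caddy: Fixed caddy, 220 x 360 mm, open on top: wooden block 40 mm high, its top is the floor; 5 mm clear walls stand 50 mm above it at both ends and the back, their outside flush with the block. Origin: centre of underside. x: front (robot side) to back, y: to the left, z up. Floor's front edge: x = -110 mm. Fixed clear pane closes the front at y 0 to 180 mm; the doorway is y -175 to 0, no sill.
- floor_edge (a point): Point on the front edge of the caddy's floor (caddy x -110, y -95, z 40 mm), axes as the caddy's; overhang is measured from here along -x. In front of the block and lower lies the door's aluminium track (caddy x -136 to -110 mm, only 16 mm high): it is not the edge.
- door (a joint): Clear acrylic door just in front of the floor's edge, slides along the caddy's +y: 0 shut (covers the doorway), 0.155 m fully open at its stop. Starts 0 to 30 mm open, stays where left, takes about 2 to 3 N to push. Panel 6 mm thick (caddy x -121 to -115 mm), 175 mm long, top 98 mm above the counter.
- door_bar (a point): Upright aluminium bar at the door's right (-y) end, moving with it. The point is at the bar's top, mid-depth, on its flat outer (-y) face, the face to push towards +y. Bar: 33 mm deep (caddy x -148 to -115 mm, jutting 27 mm in front of the panel), 15 mm thick along y, from 18 to 98 mm above the counter. Axes as the caddy's.
- coaster: Loose dark slate plate, 110 (x) x 90 (y) x 8 mm (z), about 0.2 kg, flat on the caddy's floor behind the door, front end some 20 to 50 mm behind the floor's front edge, up to 14 degrees off square. Origin: centre of underside; -x points to the doorway. Some 50 mm or more of free floor lies behind its back end.
- coaster_front (a point): Middle of the coaster's front (doorway-side) end, at its underside: 55 mm along -x from the coaster's origin.
- funnel: Bystander: round stainless funnel, 62 mm high, 88 mm wide at the top, standing on the caddy's floor in the left half, towards the back. Origin: centre of underside.
- bellows: Bystander: grey ribbed silicone bellows, 80 mm high, 68 mm wide, standing on the caddy's floor in the left half, towards the front. Origin: centre of underside.
- saucer: Bystander: porcelain saucer, 140 mm wide, 18 mm high, on the counter beside the caddy's left front corner. Origin: centre of underside.
- scoop: Bystander: small aluminium scoop, cup 48 mm wide and 26 mm high with a flat handle reaching 107 mm along its +y, on the counter beside the caddy's right front corner, handle pointing away from it. Origin: under the cup's centre.
- tamper: Bystander: steel tamper, 80 mm high, 58 mm wide, on the counter to the right of the caddy. Origin: centre of underside.
- mug: Bystander: white mug, 85 mm high, 76 mm wide, on the counter far right. Origin: centre of underside.
- jar: Bystander: amber glass jar with steel cap, 100 mm high, 70 mm wide, on the counter to the left. Origin: centre of underside.

How it is judged:
On the way, in this order (a step that is already met when the one before it is completed fails the run):
1. the door is pushed fully open (value of joint door above 0.14 m), for 0.1 s.
2. the coaster overhangs the floor's front edge by about 30 mm (x of coaster_front in the frame of floor_edge between -0.038 and -0.022 m), for 0.2 s.
At the end, for the whole second after the job is handed in: The door is open to within 15 mm of its stop; the middle of the coaster's front end is 22 to 38 mm past the floor's front edge, the coaster is within 0.17 rad of square, flat on the caddy's floor and at rest (all of step 2 and value of joint door above 0.14 m and angle between the x axis of coaster and the x axis of caddy, either way round below 0.17 rad and angle between coaster's own z axis and vertical below 0.05 rad and z of coaster in the frame of caddy between 0.036 and 0.044 m and linear speed of coaster below 0.01 m/s); the robot touches nothing.
It fails at once if the coaster is lifted off the floor or falls (z of coaster in the frame of caddy above 0.05 m or z of coaster in the frame of caddy below 0.032 m).
It fails at once if the coaster tips (angle between coaster's own z axis and vertical above 0.2 rad).
It fails at once if a thing standing about is disturbed (moved more than 25 mm or tipped) (distance of any of funnel, bellows, saucer, scoop, tamper, mug, jar from where it was at the start of the episode above 0.025 m or angle between any of funnel, bellows, tamper, mug, jar's own z axis and vertical above 0.5 rad).
It also fails if it takes over 48 s, if anything falls off the work surface, if the arm or the gripper's body presses on something with over 40 N, if the wrist force passes 120 N, or if a joint passes its speed limit or range.

## Working session

There is one attempt and no reset: what is moved stays moved. The work goes in short steps, Python scripts to look and compute and a tool call to move; the robot and the scene stay as the last step left them, time stands still between calls to the robot, and variables do not carry over. Pictures are saved under pics/ and viewed, and the job is handed in when it is done.

Besides the shell and the picture viewer there is one more tool, called after ">>>" in YAML: its name, and indented under it one key for each argument. send_rows: Moves the arm, as the interface text tells. Its arguments: {"type":"object","properties":{"targets":{"type":"array","items":{"type":"object","properties":{"grip":{"type":"number"},"travel":{"type":"array","items":{"type":"number"}},"angular":{"type":"array","items":{"type":"number"}}}}}},"required":["targets"]}

```bash
mkdir -p pics; cat > h.py <<'E'
import numpy as np, cv2
from plant import ctrl
def snap(n,fn):
    s=ctrl.state(); d=ctrl.snapshot(n); 
    cv2.imwrite('pics/'+fn+'.png',cv2.cvtColor(d['img'],cv2.COLOR_RGB2BGR))
    d['st_pos']=s['tcp_pos'];d['st_rot']=s['tool_rot']
    np.save('pics/'+fn+'.npy',d,allow_pickle=True); return d
def load(fn): return np.load('pics/'+fn+'.npy',allow_pickle=True).item()
def cam(d):
    if 'origin' in d:
        R=np.array(d['rotation'])
        if R.size==4: R=q2R(R)
        return np.array(d['origin']),R
    T=np.array(d['T_tool_cam']);Rt=q2R(d['st_rot']);
    return np.array(d['st_pos'])+Rt@T[:3,3],Rt@T[:3,:3]
def q2R(q):
    from scipy.spatial.transform import Rotation as Ro
    q=np.array(q)
    if q.size==9:return q.reshape(3,3)
    return Ro.from_quat([q[1],q[2],q[3],q[0]]).as_matrix()
def ray(d,u,v):
    K=np.array([[d['fx'],0,d['cx']],[0,d['fy'],d['cy']],[0,0,1.]])
    p=cv2.undistortPoints(np.array([[[u,v]]],float),K,np.array(d['D'],float))[0,0]
    o,R=cam(d); return o,R@np.array([p[0],-p[1],-1])
def atz(d,u,v,z):
    o,r=ray(d,u,v); return o+r*(z-o[2])/r[2]
def dep(d,u,v):
    o,r=ray(d,u,v); return o+r*d['range_z'][int(round(v)),int(round(u))]
def proj(d,P):
    K=np.array([[d['fx'],0,d['cx']],[0,d['fy'],d['cy']],[0,0,1.]])
    o,R=cam(d); c=(np.atleast_2d(P)-o)@R; c=c*[1,-1,-1]
    return cv2.projectPoints(c.reshape(-1,1,3),np.zeros(3),np.zeros(3),K,np.array(d['D'],float))[0][:,0]
E
python3 - <<'E'
from h import *
print(ctrl.state())
for n in('scene','top','wrist'):
    d=snap(n,n+'0'); print(n,cam(d),d['fx'],d['D'])
E
```

```text
{'t': 0.0, 'joint_pos': array([-1.26749547e+00,  4.94151942e-01,  1.34614710e+00, -3.38670989e-05,
        1.30251007e+00, -9.55194668e-02]), 'dq': array([-0.0007784 ,  0.00151772,  0.0005626 , -0.00121966, -0.00058594,
        0.0006157 ]), 'tau': array([ 4.68713799e-03, -8.78804541e+01, -3.81848216e+01,  7.12078717e-02,
        5.33108949e-02, -6.69210385e-05]), 'tcp_pos': array([ 0.24257776, -0.5756026 ,  0.23235227]), 'tool_rot': array([-0.13964817, -0.69303762, -0.1405013 ,  0.69314979]), 'wrist_force': array([-0.1299515 ,  0.37571959, -0.88686666]), 'wrist_torque': array([ 0.02495016,  0.00502367, -0.00314953]), 'gripper_width': 0.09148723779117612}
scene (array([ 1.36976982, -0.48272193,  0.86881298]), array([[ 0.50811426, -0.57141231,  0.64444385],
       [ 0.8611745 ,  0.32482121, -0.3909855 ],
       [ 0.0140849 ,  0.75364391,  0.657132  ]])) 508.20474061938404 [-0.00063773  0.          0.          0.          0.        ]
top (array([0.47596274, 0.00968372, 1.12517464]), array([[ 0.02607945,  0.99032498, -0.13629486],
       [-0.99964702,  0.02652702,  0.00146835],
       [ 0.00506964,  0.13620846,  0.99066723]])) 448.14031617699015 [-0.08601303  0.          0.          0.          0.        ]
wrist (array([ 0.30315492, -0.55009827,  0.38430865]), array([[ 0.38792439,  0.8963593 ,  0.21460352],
       [-0.92168712,  0.37795376,  0.0874289 ],
       [-0.0027425 , -0.23171311,  0.9727803 ]])) 417.0118893021625 [-0.03885087  0.          0.          0.          0.        ]
```

View pics/scene0.png

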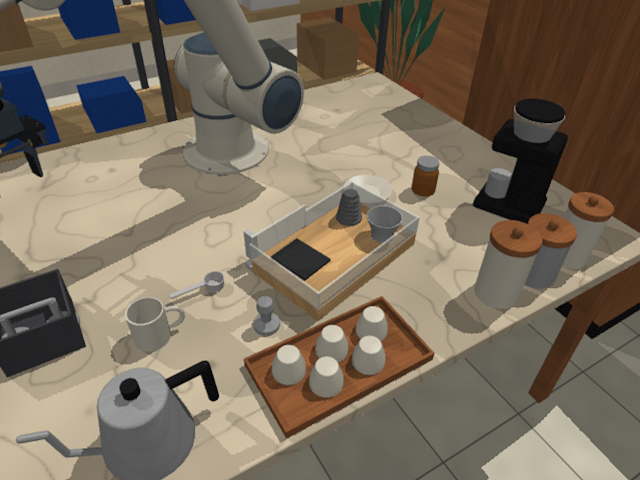

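View pics/top0.png

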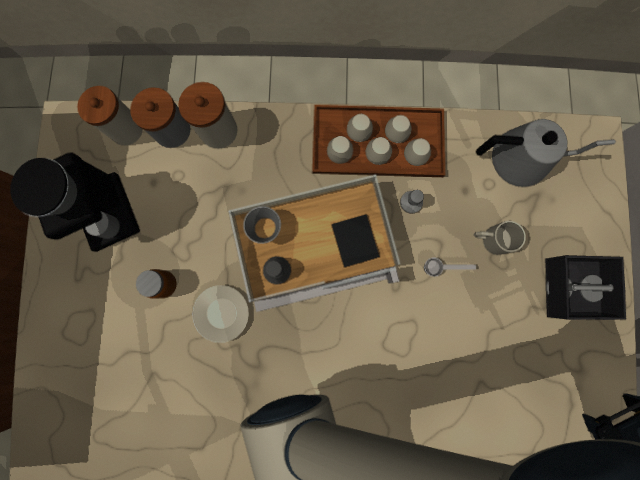

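```bash
python3 - <<'E'
import cv2
i=cv2.imread('pics/top0.png')
cv2.imwrite('pics/top0c.png',cv2.resize(i[100:320,200:500],(795,583),interpolation=cv2.INTER_CUBIC))
E
```

```text
(no output)
```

View pics/top0c.png

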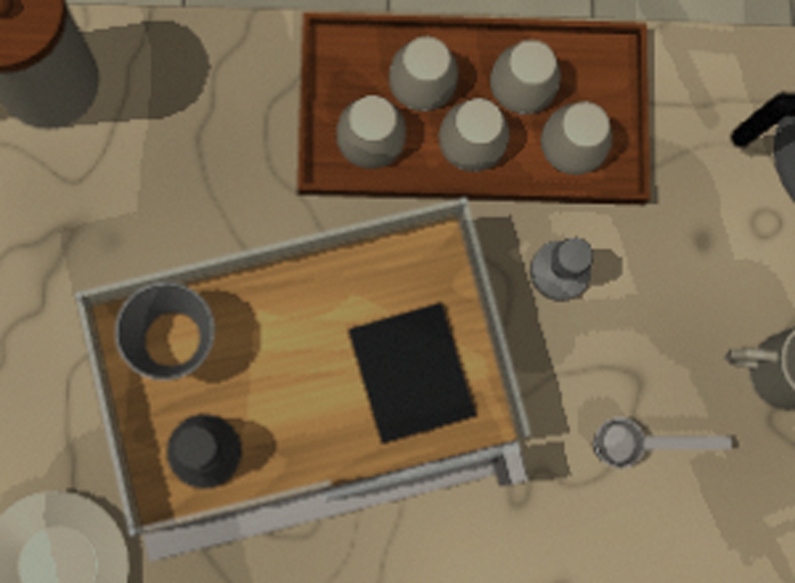

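The top view shows the caddy with back wall corners at crop (463,203) and (80,296). The coaster corners are at about (349,328), (444,303), (477,413), (383,442), and the door bar is at about (513,463).

```bash
cat > est.py <<'E'
from h import *
from scipy.optimize import least_squares
d=load('top0')
f=lambda p:(p[0]/2.65+200,p[1]/2.65+100)
def rect(pts,loc,z):
    W=np.array([atz(d,*f(p),z)[:2] for p in pts])
    L=np.array(loc)
    def r(q):
        c,s=np.cos(q[2]),np.sin(q[2]); return (L@np.array([[c,s],[-s,c]])+q[:2]-W).ravel()
    s=least_squares(r,[.5,0,0]); return s.x,r(s.x).reshape(-1,2)*1000
cad,res=rect([(465,202),(80,295),(133,532)],[(.11,-.18),(.11,.18),(-.11,.18)],.09)
print('caddy',cad,np.degrees(cad[2]));print(res)
co,res=rect([(349,328),(444,303),(477,413),(383,442)],[(.055,.045),(.055,-.045),(-.055,-.045),(-.055,.045)],.048)
print('coaster',co,np.degrees(co[2]));print(res)
def c2w(p,cad=cad):
    c,s=np.cos(cad[2]),np.sin(cad[2]); return np.array([c*p[0]-s*p[1]+cad[0],s*p[0]+c*p[1]+cad[1]])
def w2c(p,cad=cad):
    c,s=np.cos(cad[2]),np.sin(cad[2]);x,y=np.array(p[:2])-cad[:2]; return np.array([c*x+s*y,-s*x+c*y])
if __name__=='__main__':
    print('coaster in caddy',w2c(co),np.degrees(co[2]-cad[2]))
    for p in [(500,447),(518,443),(526,482),(508,484)]: print('bar',w2c(atz(d,*f(p),.098)))
    for n,p,z in [('scoopcup',(620,440),.026),('scoop end',(735,441),.01),('tamper',(573,255),.08),('bellows',(195,448),.08),('funnel',(165,332),.062),('sauc',(58,560),.018)]:
        w=atz(d,*f(p),z);print(n,w,w2c(w))
    # depth check
    for n,p in [('floor',(300,380)),('coaster',(410,370)),('bar',(513,463))]: print(n,dep(d,*f(p)))
E
python3 est.py
```

```text
caddy [0.6024218  0.03437233 0.26749761] 15.326484313065022
[[ 2.66004897 -3.92560287]
 [ 1.44310247  2.45781192]
 [-4.10315144  1.46779095]]
coaster [ 0.60441117 -0.06516894  0.30636192] 17.553245211879286
[[ 0.58277956 -0.20460547]
 [ 2.05634347  0.95569803]
 [-2.02361512 -0.73571091]
 [-0.61550791 -0.01538165]]
coaster in caddy [-0.02439202 -0.09652695] 2.2267608988142618
bar [-0.11125635 -0.14826013]
bar [-0.11168136 -0.16434805]
bar [-0.14588664 -0.16243032]
bar [-0.1437722  -0.14684287]
scoopcup [ 0.54755662 -0.26056446  0.026     ] [-0.13087129 -0.26994556]
scoop end [ 0.55012928 -0.37512196  0.01      ] [-0.15866983 -0.38110887]
tamper [ 0.70989267 -0.20558999  0.08      ] [ 0.04022213 -0.25983472]
bellows [0.52742663 0.12772016 0.08      ] [-0.0476544   0.10985059]
funnel [0.63241431 0.16131669 0.062     ] [0.06247962 0.11450205]
sauc [0.42339572 0.25759077 0.018     ] [-0.11365823  0.26259973]
floor [0.59458627 0.03829848 0.0382647 ]
coaster [ 0.60512587 -0.06201098  0.05011055]
bar [ 0.52080632 -0.14959965  0.09692467]
```

```bash
python3 - <<'E'
import cv2
i=cv2.imread('pics/top0.png')
cv2.imwrite('pics/top0d.png',cv2.resize(i[225:325,320:445],(750,600),interpolation=cv2.INTER_CUBIC))
i=cv2.imread('pics/scene0.png')
cv2.imwrite('pics/scene0d.png',cv2.resize(i[170:320,230:430],(800,600),interpolation=cv2.INTER_CUBIC))
E
```

```text
(no output)
```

View pics/top0d.png

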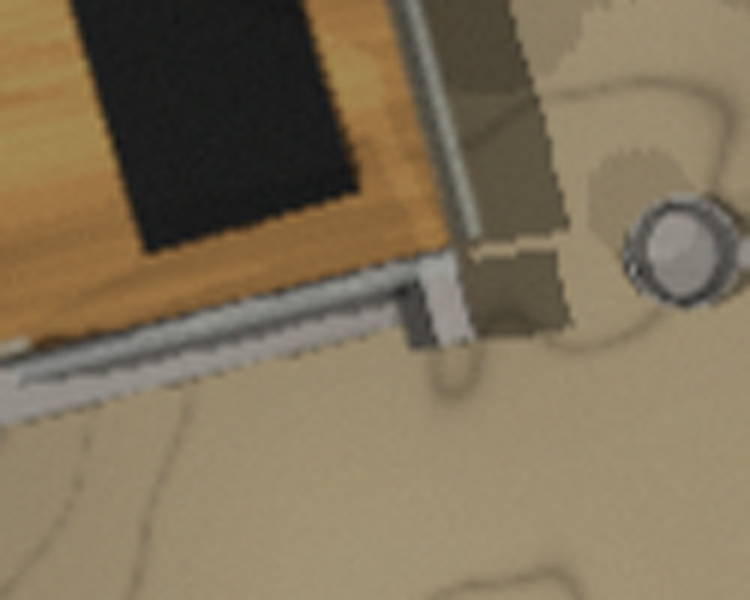

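View pics/scene0d.png

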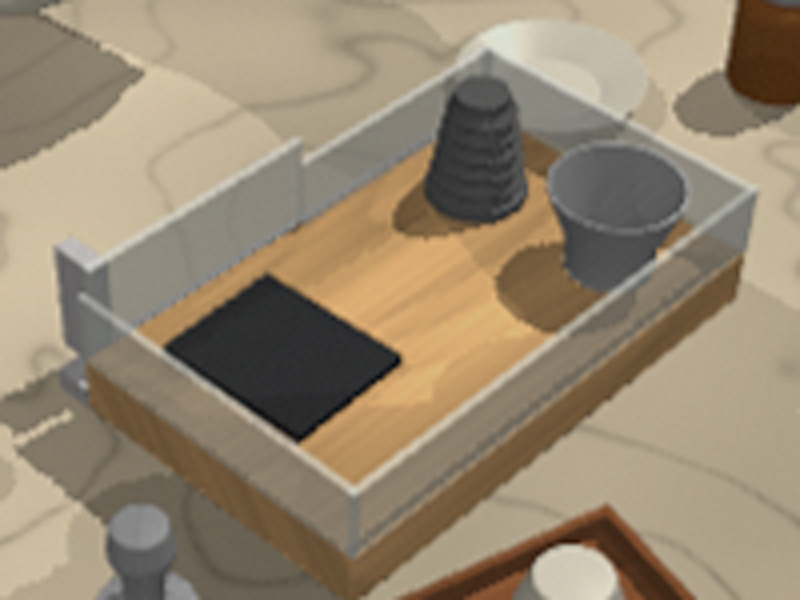

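```bash
cat > plan.py <<'E'
from h import *
from scipy.spatial.transform import Rotation as Ro
def plan(target,yaw_z=None,ta=None):
    """target world pos; ta: world horizontal angle of desired tool z axis (tool x down)"""
    s=ctrl.state();R=q2R(s['tool_rot']);p=s['tcp_pos']
    print('t',round(s['t'],2),'pos',np.round(p,4),'F',np.round(s['wrist_force'],1),'w',round(s['gripper_width'],4))
    print('toolx',np.round(R[:,0],4),'z angle',np.degrees(np.arctan2(R[1,2],R[0,2])))
    if ta is not None:
        zz=np.array([np.cos(ta),np.sin(ta),0]);xx=np.array([0,0,-1.]);yy=np.cross(zz,xx)
        Rt=np.c_[xx,yy,zz]; print('rotvec tool deg',np.round(np.degrees(Ro.from_matrix(R.T@Rt).as_rotvec()),2)); 
        print('travel in target frame mm',np.round(1000*Rt.T@(target-p),1))
    print('travel tool mm',np.round(1000*R.T@(np.array(target)-p),1))
E
python3 - <<'E'
import sys;sys.stdout.reconfigure(line_buffering=True)
from plan import *; from est import cad,c2w
print('wrist view pos')
a=cad[2]
v=c2w((-.06,-.06))
for t in (a,a+np.pi): plan(np.r_[v,.26],ta=t)
print(load('wrist0')['T_tool_cam'])
E
```

```text
caddy [0.6024218  0.03437233 0.26749761] 15.326484313065022
[[ 2.66004897 -3.92560287]
 [ 1.44310247  2.45781192]
 [-4.10315144  1.46779095]]
coaster [ 0.60441117 -0.06516894  0.30636192] 17.553245211879286
[[ 0.58277956 -0.20460547]
 [ 2.05634347  0.95569803]
 [-2.02361512 -0.73571091]
 [-0.61550791 -0.01538165]]
wrist view pos
t 0.15 pos [ 0.2426 -0.5757  0.2325] F [ 1.1  0.3 -0.8] w 0.0908
toolx [-2.e-04  9.e-04 -1.e+00] z angle -157.1524021600271
rotvec tool deg [-1.7248e+02 -8.0000e-02 -0.0000e+00]
travel in target frame mm [-27.5 433.3 448.3]
travel tool mm [ -27.1 -370.9 -501.1]
t 0.15 pos [ 0.2426 -0.5757  0.2325] F [ 1.1  0.3 -0.8] w 0.0908
toolx [-2.e-04  9.e-04 -1.e+00] z angle -157.1524021600271
rotvec tool deg [ 7.52 -0.    0.05]
travel in target frame mm [ -27.5 -433.3 -448.3]
travel tool mm [ -27.1 -370.9 -501.1]
[[ 1.68256544e-03  2.31808994e-01 -9.72759867e-01 -1.51896633e-01]
 [ 9.99998496e-01  1.95742856e-05  1.73434417e-03 -1.98527885e-04]
 [ 4.21077657e-04 -9.72761322e-01 -2.31808612e-01 -6.57173683e-02]
 [ 0.00000000e+00  0.00000000e+00  0.00000000e+00  1.00000000e+00]]
```

>>> send_rows:
  targets:
    - {"grip": 1,"travel": [-1.5,-24,-28],"angular": [3.76,0,0]}
    - {"grip": 1,"travel": [-1.5,-24,-28],"angular": [3.76,0,0]}
    - {"grip": 1,"travel": [-1.5,-24,-28],"angular": [0,0,0]}
    - {"grip": 1,"travel": [-1.5,-24,-28],"angular": [0,0,0]}
    - {"grip": 1,"travel": [-1.5,-24,-28],"angular": [0,0,0]}
    - {"grip": 1,"travel": [-1.5,-24,-28],"angular": [0,0,0]}
    - {"grip": 1,"travel": [-1.5,-24,-28],"angular": [0,0,0]}
    - {"grip": 1,"travel": [-1.5,-24,-28],"angular": [0,0,0]}
    - {"grip": 1,"travel": [-1.5,-24,-28],"angular": [0,0,0]}

```text
t: 0.9
tcp_pos: [0.423, -0.2956, 0.2464]
tool_rot: [-0.094, -0.701, -0.094, 0.701]
wrist_force: [-0.1, -0.5, -0.2]
gripper_width: 0.0339
```

>>> send_rows:
  targets:
    - {"grip": 1,"travel": [-1.5,-24,-28],"angular": [0,0,0]}
    - {"grip": 1,"travel": [-1.5,-24,-28],"angular": [0,0,0]}
    - {"grip": 1,"travel": [-1.5,-24,-28],"angular": [0,0,0]}
    - {"grip": 1,"travel": [-1.5,-24,-28],"angular": [0,0,0]}
    - {"grip": 1,"travel": [-1.5,-24,-28],"angular": [0,0,0]}
    - {"grip": 1,"travel": [-1.5,-24,-28],"angular": [0,0,0]}
    - {"grip": 1,"travel": [-1.5,-24,-28],"angular": [0,0,0]}
    - {"grip": 1,"travel": [-1.5,-24,-28],"angular": [0,0,0]}
    - {"grip": 1,"travel": [-1.5,-24,-28],"angular": [0,0,0]}
    - {"grip": 1,"travel": [0,0,0],"angular": [0,0,0]}
    - {"grip": 1,"travel": [0,0,0],"angular": [0,0,0]}

```text
t: 1.82
tcp_pos: [0.6089, -0.0207, 0.2594]
tool_rot: [-0.095, -0.7, -0.095, 0.701]
wrist_force: [-0.5, -0.6, -0.4]
gripper_width: 0.0002
```

```bash
python3 - <<'E'
from plan import *
d=snap('wrist','w1'); s=ctrl.state(); print(s['t'],s['tcp_pos'],s['wrist_force'],q2R(s['tool_rot']))
E
```

```text
1.8667 [ 0.60820209 -0.0218805   0.2594518 ] [-0.51037449  0.06742453  0.21008828] [[-8.78166401e-04  2.65732327e-01 -9.64046451e-01]
 [-1.11067933e-04 -9.64046842e-01 -2.65732334e-01]
 [-9.99999608e-01 -1.26282561e-04  8.76107886e-04]]
```

View pics/w1.png

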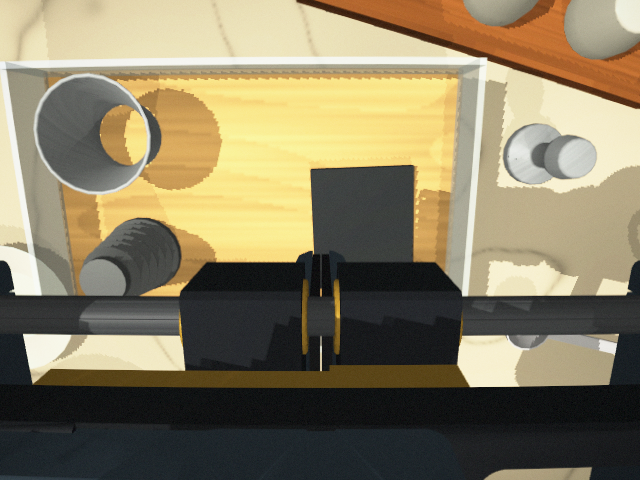

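The wrist view shows the caddy's back corners at (486,58) and (3,63), and the coaster's back corners at (311,169) and (413,166). The fingers hide the front.

```bash
python3 - <<'E' | tail -n +9
from est import *; 
w=load('w1')
g=lambda u,v,z:atz(w,u,v,z)[:2]
A,B=g(486,58,.09),g(3,63,.09)
print('len',np.linalg.norm(A-B),'yaw',np.degrees(np.arctan2(*(B-A)[::-1]))-90, A,B)
print('top-model corners',c2w((.11,-.18)),c2w((.11,.18)))
# right wall direction: top outer line
r2=g(466,275,.09); print('right wall dir',np.degrees(np.arctan2(*(A-r2)[::-1])))
C,D=g(413,166,.048),g(311,169,.048); print('coaster back',C,D,np.linalg.norm(C-D),'yaw',np.degrees(np.arctan2(*(D-C)[::-1]))-90)
E_=g(413,258,.048); print('side',np.degrees(np.arctan2(*(C-E_)[::-1])))
c,s=np.cos(co[2]),np.sin(co[2]);print('top model back corners',[co[:2]+np.array([c*.055-s*y,s*.055+c*y]) for y in(-.045,.045)])
import cv2
i=cv2.imread('pics/w1.png');cv2.imwrite('pics/w1c.png',cv2.resize(i[40:290,250:500],(600,600),interpolation=cv2.INTER_CUBIC))
E
```

```text
[-0.61550791 -0.01538165]]
len 0.3563420623590216 yaw 15.649224130603827 [ 0.75787566 -0.10347467] [0.66175339 0.23965821]
top-model corners [ 0.75608709 -0.11015096] [0.66093229 0.23704577]
right wall dir 14.802181569736252
coaster back [ 0.66883006 -0.08598538] [ 0.64274503 -0.00179344] 0.08814029358743447 yaw 17.214450098231026
side 18.367024965174252
top model back corners [array([ 0.67042185, -0.09148606]), array([ 0.64327858, -0.00567672])]
```

View pics/w1c.png

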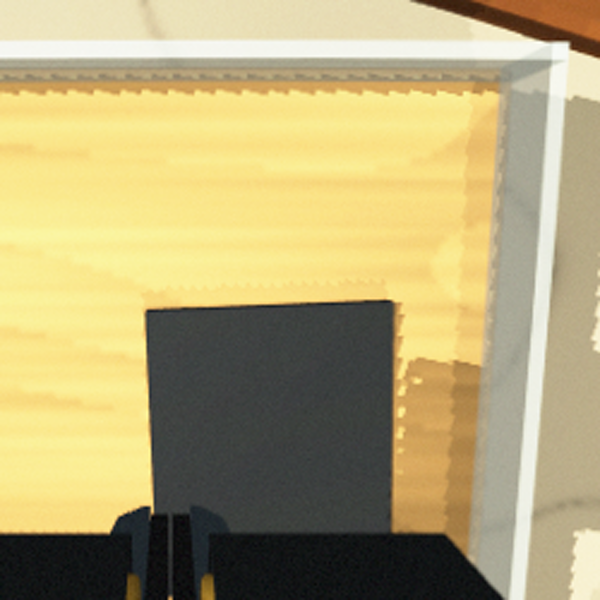

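```bash
python3 - <<'E' | tail -n +9
from plan import *; from est import *
cad=np.array([.603,.0365,np.radians(15.5)])
plan(np.r_[c2w((-.137,-.2),cad),.074])
E
```

```text
[-0.61550791 -0.01538165]]
t 1.87 pos [ 0.6082 -0.0219  0.2595] F [-0.5  0.1  0.2] w 0.0004
toolx [-9.e-04 -1.e-04 -1.e+00] z angle -164.58952121321056
travel tool mm [185.5 142.6 126. ]
```

>>> send_rows:
  targets:
    - {"grip": 1,"travel": [0,23.8,21],"angular": [0,0,0]}
    - {"grip": 1,"travel": [0,23.8,21],"angular": [0,0,0]}
    - {"grip": 1,"travel": [0,23.8,21],"angular": [0,0,0]}
    - {"grip": 1,"travel": [0,23.8,21],"angular": [0,0,0]}
    - {"grip": 1,"travel": [0,23.8,21],"angular": [0,0,0]}
    - {"grip": 1,"travel": [0,23.8,21],"angular": [0,0,0]}
    - {"grip": 1,"travel": [30,0,0],"angular": [0,0,0]}
    - {"grip": 1,"travel": [30,0,0],"angular": [0,0,0]}
    - {"grip": 1,"travel": [20,0,0],"angular": [0,0,0]}
    - {"grip": 1,"travel": [0,0,0],"angular": [0,0,0]}

```text
t: 2.7
tcp_pos: [0.5215, -0.1936, 0.1764]
tool_rot: [-0.092, -0.699, -0.095, 0.703]
wrist_force: [-1.0, 1.4, -1.0]
gripper_width: 0.0006
```

```bash
python3 - <<'E' | tail -n +9
from plan import *; from est import *
cad=np.array([.603,.0365,np.radians(15.5)])
d=snap('top','t2'); e=snap('scene','s2')
plan(np.r_[c2w((-.137,-.2),cad),.074])
i=cv2.imread('pics/t2.png')
cv2.imwrite('pics/t2d.png',cv2.resize(i[225:325,320:445],(750,600),interpolation=cv2.INTER_CUBIC))
i=cv2.imread('pics/s2.png');cv2.imwrite('pics/s2c.png',cv2.resize(i[150:300,170:370],(800,600),interpolation=cv2.INTER_CUBIC))
E
```

```text
[-0.61550791 -0.01538165]]
t 2.8 pos [ 0.5238 -0.194   0.1802] F [0.2 0.7 1.2] w 0.0004
toolx [-1.1e-03  4.0e-04 -1.0e+00] z angle -164.73368195734471
travel tool mm [106.2  -0.9  -1. ]
```

View pics/t2d.png

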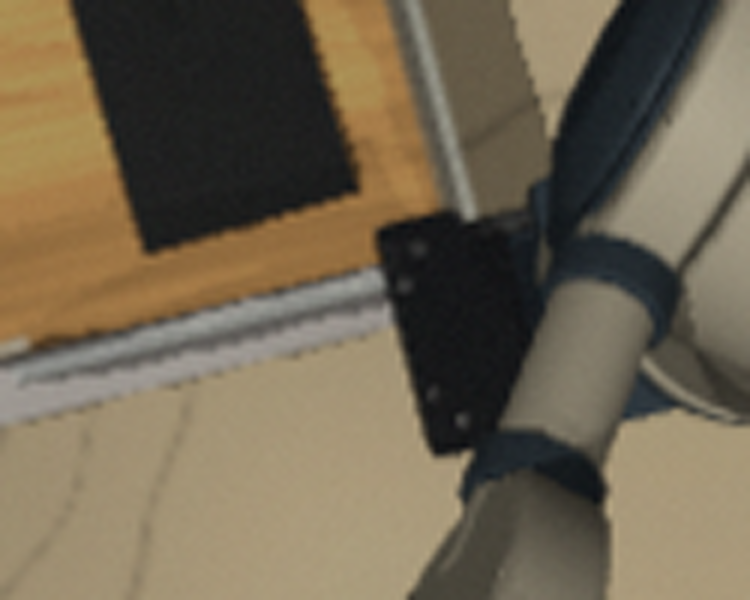

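View pics/s2c.png

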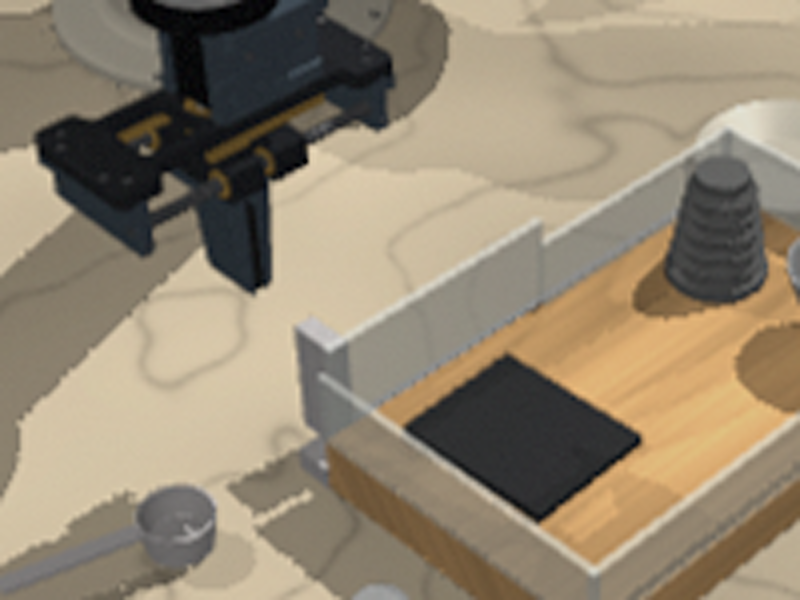

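Clear to descend beside the bar.

>>> send_rows:
  targets:
    - {"grip": 1,"travel": [26,0,0],"angular": [0,0,0]}
    - {"grip": 1,"travel": [26,0,0],"angular": [0,0,0]}
    - {"grip": 1,"travel": [26,0,0],"angular": [0,0,0]}
    - {"grip": 1,"travel": [26,0,0],"angular": [0,0,0]}
    - {"grip": 1,"travel": [0,0,0],"angular": [0,0,0]}
    - {"grip": 1,"travel": [0,0,0],"angular": [0,0,0]}
    - {"grip": 1,"travel": [0,-6,0],"angular": [0,0,0]}
    - {"grip": 1,"travel": [0,-6,0],"angular": [0,0,0]}

```text
t: 3.47
tcp_pos: [0.5224, -0.1821, 0.078]
tool_rot: [0.095, 0.702, 0.094, -0.7]
wrist_force: [-0.5, 0.2, -1.0]
gripper_width: 0.0001
```

>>> send_rows:
  targets:
    - {"grip": 1,"travel": [0,-5,0],"angular": [0,0,0]}
    - {"grip": 1,"travel": [0,-5,0],"angular": [0,0,0]}
    - {"grip": 1,"travel": [0,-5,0],"angular": [0,0,0]}
    - {"grip": 1,"travel": [0,-5,0],"angular": [0,0,0]}
    - {"grip": 1,"travel": [0,-5,0],"angular": [0,0,0]}
    - {"grip": 1,"travel": [0,-5,0],"angular": [0,0,0]}

```text
t: 3.97
tcp_pos: [0.5135, -0.1525, 0.0761]
tool_rot: [0.094, 0.701, 0.094, -0.701]
wrist_force: [0.3, -1.6, 1.6]
gripper_width: 0.0002
```

>>> send_rows:
  targets:
    - {"grip": 1,"travel": [0,-9,0],"angular": [0,0,0]}
    - {"grip": 1,"travel": [0,-9,0],"angular": [0,0,0]}
    - {"grip": 1,"travel": [0,-9,0],"angular": [0,0,0]}
    - {"grip": 1,"travel": [0,-9,0],"angular": [0,0,0]}
    - {"grip": 1,"travel": [0,-9,0],"angular": [0,0,0]}
    - {"grip": 1,"travel": [0,-9,0],"angular": [0,0,0]}
    - {"grip": 1,"travel": [0,-9,0],"angular": [0,0,0]}
    - {"grip": 1,"travel": [0,-9,0],"angular": [0,0,0]}
    - {"grip": 1,"travel": [0,-9,0],"angular": [0,0,0]}
    - {"grip": 1,"travel": [0,-9,0],"angular": [0,0,0]}
    - {"grip": 1,"travel": [0,-9,0],"angular": [0,0,0]}

```text
t: 4.88
tcp_pos: [0.4868, -0.0565, 0.0759]
tool_rot: [-0.094, -0.701, -0.094, 0.701]
wrist_force: [-0.5, -2.2, 1.0]
gripper_width: 0.0006
```

```bash
python3 - <<'E' | tail -n +9
from plan import *; from est import *
cad=np.array([.603,.0365,np.radians(15.5)])
d=snap('top','t3')
s=ctrl.state(); print(s['t'],w2c(s['tcp_pos'],cad),s['wrist_force'])
i=cv2.imread('pics/t3.png')
cv2.imwrite('pics/t3d.png',cv2.resize(i[150:330,220:445],(750,600),interpolation=cv2.INTER_CUBIC))
E
```

```text
[-0.61550791 -0.01538165]]
4.9333 [-0.13717675 -0.05716734] [-1.44004257  0.96638002  0.76384565]
```

View pics/t3d.png

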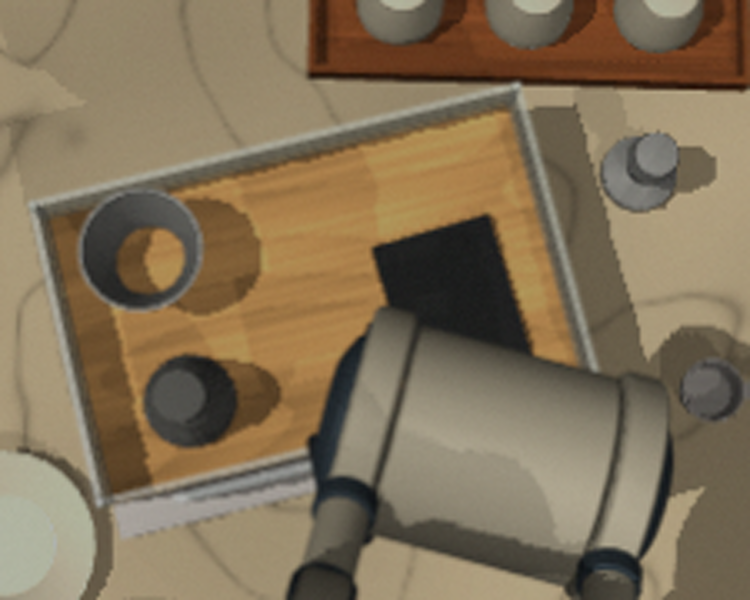

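>>> send_rows:
  targets:
    - {"grip": 1,"travel": [0,-4,0],"angular": [0,0,0]}
    - {"grip": 1,"travel": [0,-4,0],"angular": [0,0,0]}
    - {"grip": 1,"travel": [0,-4,0],"angular": [0,0,0]}
    - {"grip": 1,"travel": [0,-4,0],"angular": [0,0,0]}
    - {"grip": 1,"travel": [0,-2,0],"angular": [0,0,0]}

```text
t: 5.35
tcp_pos: [0.4824, -0.0397, 0.0759]
tool_rot: [-0.094, -0.701, -0.094, 0.701]
wrist_force: [-0.8, -1.5, -0.9]
gripper_width: 0.0001
```

>>> send_rows:
  targets:
    - {"grip": 1,"travel": [0,-2,0],"angular": [0,0,0]}
    - {"grip": 1,"travel": [0,-2,0],"angular": [0,0,0]}

```text
t: 5.52
tcp_pos: [0.4814, -0.0361, 0.0759]
tool_rot: [-0.094, -0.701, -0.094, 0.701]
wrist_force: [-1.1, -1.5, -0.3]
gripper_width: 0.0002
```

>>> send_rows:
  targets:
    - {"grip": 1,"travel": [0,-1.5,0],"angular": [0,0,0]}
    - {"grip": 1,"travel": [0,-1.5,0],"angular": [0,0,0]}

```text
t: 5.68
tcp_pos: [0.4807, -0.0332, 0.0759]
tool_rot: [-0.094, -0.701, -0.094, 0.701]
wrist_force: [-1.9, -0.9, -0.4]
gripper_width: 0.0006
```

>>> send_rows:
  targets:
    - {"grip": 1,"travel": [0,-1.5,0],"angular": [0,0,0]}
    - {"grip": 1,"travel": [0,-1.5,0],"angular": [0,0,0]}

```text
t: 5.85
tcp_pos: [0.4799, -0.0303, 0.0759]
tool_rot: [-0.094, -0.701, -0.094, 0.701]
wrist_force: [-1.2, -1.9, 0.1]
gripper_width: 0.0002
```

>>> send_rows:
  targets:
    - {"grip": 1,"travel": [0,-1.5,0],"angular": [0,0,0]}
    - {"grip": 1,"travel": [0,0,0],"angular": [0,0,0]}

```text
t: 6.02
tcp_pos: [0.4795, -0.0289, 0.0759]
tool_rot: [-0.095, -0.701, -0.094, 0.701]
wrist_force: [-0.8, -2.6, -0.1]
gripper_width: 0.0006
```

>>> send_rows:
  targets:
    - {"grip": 1,"travel": [0,-1.5,0],"angular": [0,0,0]}
    - {"grip": 1,"travel": [0,0,0],"angular": [0,0,0]}

```text
t: 6.18
tcp_pos: [0.4795, -0.0287, 0.076]
tool_rot: [0.095, 0.701, 0.094, -0.701]
wrist_force: [-1.8, -18.5, -3.9]
gripper_width: 0.0002
```

>>> send_rows:
  targets:
    - {"grip": 1,"travel": [0,5,0],"angular": [0,0,0]}
    - {"grip": 1,"travel": [0,7,0],"angular": [0,0,0]}
    - {"grip": 0.45,"travel": [-30,0,0],"angular": [0,0,0]}
    - {"grip": 0.45,"travel": [-40,0,0],"angular": [0,0,0]}
    - {"grip": 0.45,"travel": [-40,0,0],"angular": [0,0,0]}
    - {"grip": 0.45,"travel": [-40,0,0],"angular": [0,0,0]}
    - {"grip": 0.45,"travel": [0,0,0],"angular": [0,0,0]}
    - {"grip": 0.45,"travel": [0,0,0],"angular": [0,0,0]}

```text
t: 6.85
tcp_pos: [0.4836, -0.0394, 0.2281]
tool_rot: [0.095, 0.702, 0.094, -0.699]
wrist_force: [-0.6, 0.1, -1.6]
gripper_width: 0.0377
```

```bash
python3 - <<'E' | tail -n +9
from plan import *; from est import *
cad=np.array([.603,.0365,np.radians(15.5)])
print('stop tcp',w2c((.4795,-.0287),cad))
b=np.array([.6563,-.0463]);print('coaster back in caddy',w2c(b,cad))
u=np.array([np.cos(cad[2]),np.sin(cad[2])])
plan(np.r_[b+.032*u,.0615],ta=cad[2]+np.pi)
E
```

```text
[-0.61550791 -0.01538165]]
stop tcp [-0.1364323  -0.02982477]
coaster back in caddy [ 0.02923417 -0.09403241]
t 6.85 pos [ 0.4836 -0.0394  0.2281] F [-0.6  0.1 -1.6] w 0.0377
toolx [ 4.9e-03 -7.0e-04 -1.0e+00] z angle -164.67335684352764
rotvec tool deg [-0.17 -0.26 -0.11]
travel in target frame mm [ 166.6   52.8 -196.6]
travel tool mm [ 167.6   51.9 -196. ]
```

>>> send_rows:
  targets:
    - {"grip": 0.45,"travel": [0,6.5,-24.5],"angular": [0,0,0]}
    - {"grip": 0.45,"travel": [0,6.5,-24.5],"angular": [0,0,0]}
    - {"grip": 0.45,"travel": [0,6.5,-24.5],"angular": [0,0,0]}
    - {"grip": 0.45,"travel": [0,6.5,-24.5],"angular": [0,0,0]}
    - {"grip": 0.45,"travel": [0,6.5,-24.5],"angular": [0,0,0]}
    - {"grip": 0.45,"travel": [0,6.5,-24.5],"angular": [0,0,0]}
    - {"grip": 0.45,"travel": [0,6.5,-24.5],"angular": [0,0,0]}
    - {"grip": 0.45,"travel": [0,6.5,-24.5],"angular": [0,0,0]}
    - {"grip": 0.45,"travel": [30,0,0],"angular": [0,0,0]}
    - {"grip": 0.45,"travel": [30,0,0],"angular": [0,0,0]}
    - {"grip": 0.45,"travel": [0,0,0],"angular": [0,0,0]}
    - {"grip": 0.45,"travel": [0,0,0],"angular": [0,0,0]}

```text
t: 7.85
tcp_pos: [0.6836, -0.0373, 0.1637]
tool_rot: [-0.094, -0.699, -0.095, 0.703]
wrist_force: [-0.6, 0.1, 0.7]
gripper_width: 0.0502
```

```bash
python3 - <<'E' | tail -n +9
from plan import *; from est import *
cad=np.array([.603,.0365,np.radians(15.5)])
d=snap('wrist','w4');snap('top','t4');snap('scene','s4')
b=np.array([.6563,-.0463])
u=np.array([np.cos(cad[2]),np.sin(cad[2])])
plan(np.r_[b+.032*u,.0615],ta=cad[2]+np.pi)
i=cv2.imread('pics/s4.png');cv2.imwrite('pics/s4c.png',cv2.resize(i[150:330,230:430],(640,576),interpolation=cv2.INTER_CUBIC))
E
```

```text
[-0.61550791 -0.01538165]]
t 8.0 pos [ 0.6857 -0.0376  0.1676] F [-0.5  0.5  0.1] w 0.0507
toolx [ 2.e-03 -2.e-04 -1.e+00] z angle -164.67480778219377
rotvec tool deg [-0.17 -0.11 -0.04]
travel in target frame mm [106.1   0.5  -1.3]
travel tool mm [106.1   0.5  -1.1]
```

View pics/s4c.png

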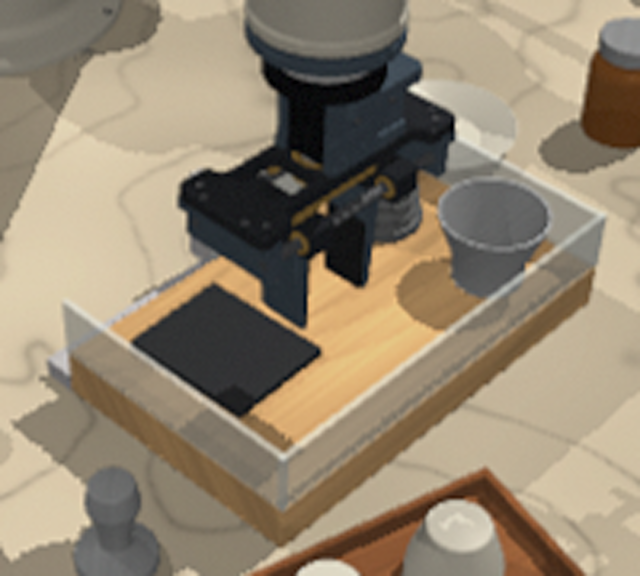

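View pics/w4.png

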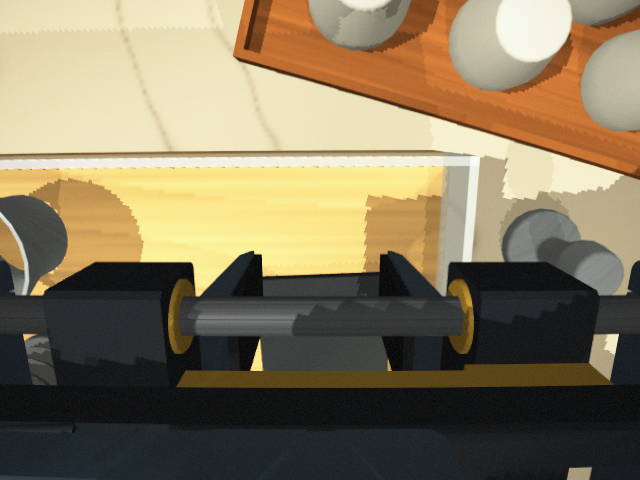

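View pics/t4.png

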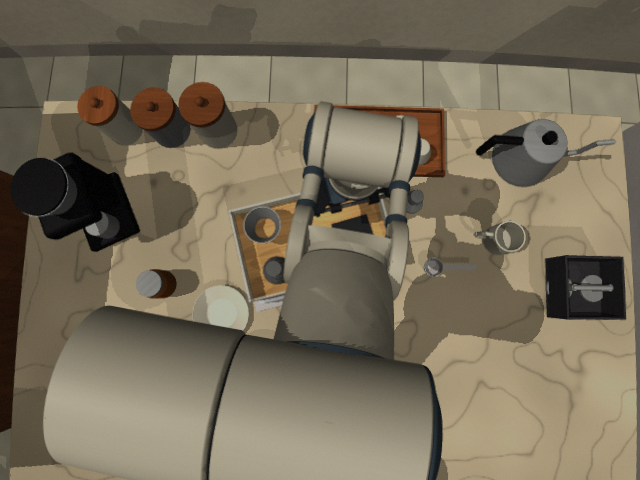

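```bash
python3 - <<'E' | tail -n +9
from plan import *; from est import *
cad=np.array([.603,.0365,np.radians(15.5)])
w=load('w4')
for p in [(380,272),(320,275),(265,278)]: print(w2c(atz(w,*p,.048),cad), dep(w,*p)[2])
print('tcp',w2c(w['st_pos'],cad))
# back wall outer top
for p in [(478,157),(200,157)]: print('wall',w2c(atz(w,*p,.09),cad))
E
```

```text
[-0.61550791 -0.01538165]]
[ 0.03356166 -0.13167891] 0.14734087809665117
[ 0.03153468 -0.0911991 ] 0.04422678942368613
[ 0.02944866 -0.05391414] 0.04374413281215761
tcp [ 0.05790975 -0.09266144]
wall [ 0.11225154 -0.176173  ]
wall [ 0.11263969 -0.02754968]
```

>>> send_rows:
  targets:
    - {"grip": 0.45,"travel": [20,0,-5],"angular": [0,0,0]}
    - {"grip": 0.45,"travel": [25,0,0],"angular": [0,0,0]}
    - {"grip": 0.45,"travel": [25,0,0],"angular": [0,0,0]}
    - {"grip": 0.45,"travel": [15,0,0],"angular": [0,0,0]}
    - {"grip": 0.45,"travel": [10,0,0],"angular": [0,0,0]}
    - {"grip": 0.45,"travel": [5,0,0],"angular": [0,0,0]}
    - {"grip": 0.45,"travel": [0,0,0],"angular": [0,0,0]}
    - {"grip": 0.45,"travel": [0,0,0],"angular": [0,0,0]}

```text
t: 8.67
tcp_pos: [0.6906, -0.0362, 0.0672]
tool_rot: [0.094, 0.701, 0.094, -0.7]
wrist_force: [0.0, 0.3, 0.2]
gripper_width: 0.0498
```

```bash
python3 - <<'E' | tail -n +9
from plan import *; from est import *
cad=np.array([.603,.0365,np.radians(15.5)])
d=snap('wrist','w5');snap('scene','s5')
plan(np.array([.69,-.04,.0615]))
print(w2c(ctrl.state()['tcp_pos'],cad))
i=cv2.imread('pics/s5.png');cv2.imwrite('pics/s5c.png',cv2.resize(i[200:300,250:370],(720,600),interpolation=cv2.INTER_CUBIC))
E
```

```text
[-0.61550791 -0.01538165]]
t 8.77 pos [ 0.6907 -0.0362  0.0674] F [ 0.5  0.2 -0.4] w 0.0501
toolx [ 2.1e-03 -3.0e-04 -1.0e+00] z angle -164.67166902589165
travel tool mm [5.9 3.5 1.7]
[ 0.06507251 -0.09350077]
```

View pics/s5c.png

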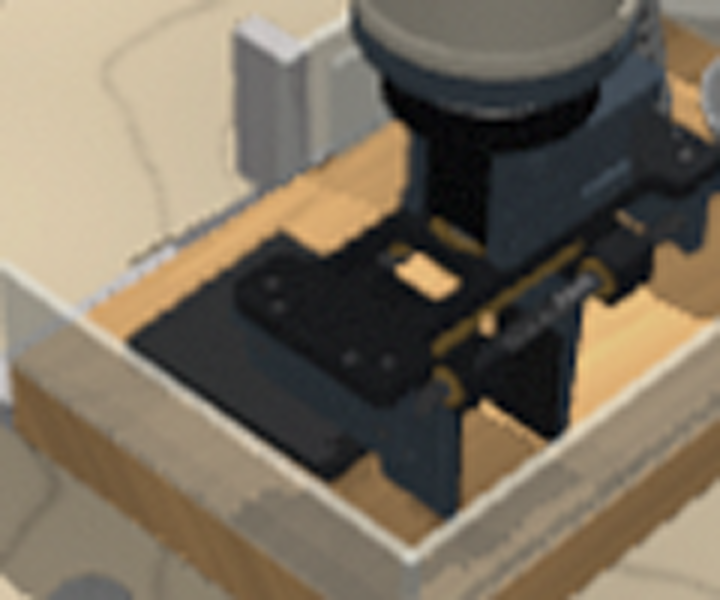

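>>> send_rows:
  targets:
    - {"grip": 0.45,"travel": [2,0,0],"angular": [0,0,0]}
    - {"grip": 0.45,"travel": [2,0,0],"angular": [0,0,0]}
    - {"grip": 0.45,"travel": [1,0,0],"angular": [0,0,0]}
    - {"grip": 0.45,"travel": [0,0,0],"angular": [0,0,0]}

```text
t: 9.1
tcp_pos: [0.6897, -0.0361, 0.0607]
tool_rot: [-0.094, -0.701, -0.094, 0.701]
wrist_force: [0.4, 0.3, 0.7]
gripper_width: 0.0502
```

>>> send_rows:
  targets:
    - {"grip": 0.45,"travel": [-1,0,4],"angular": [0,0,0]}
    - {"grip": 0.45,"travel": [0,0,5],"angular": [0,0,0]}
    - {"grip": 0.45,"travel": [0,0,5],"angular": [0,0,0]}
    - {"grip": 0.45,"travel": [0,0,5],"angular": [0,0,0]}
    - {"grip": 0.45,"travel": [0,0,5],"angular": [0,0,0]}
    - {"grip": 0.45,"travel": [0,0,5],"angular": [0,0,0]}
    - {"grip": 0.45,"travel": [0,0,5],"angular": [0,0,0]}
    - {"grip": 0.45,"travel": [0,0,5],"angular": [0,0,0]}

```text
t: 9.77
tcp_pos: [0.6518, -0.0466, 0.062]
tool_rot: [0.094, 0.701, 0.094, -0.701]
wrist_force: [1.2, 0.9, -0.4]
gripper_width: 0.0499
```

```bash
python3 - <<'E' | tail -n +9
from plan import *; from est import *
cad=np.array([.603,.0365,np.radians(15.5)])
d=snap('wrist','w6');snap('scene','s6');snap('top','t6')
plan(np.array([.69,-.04,.0615]))
print(w2c(ctrl.state()['tcp_pos'],cad))
i=cv2.imread('pics/s6.png');cv2.imwrite('pics/s6c.png',cv2.resize(i[200:300,250:370],(720,600),interpolation=cv2.INTER_CUBIC))
E
```

```text
[-0.61550791 -0.01538165]]
t 9.92 pos [ 0.6518 -0.0465  0.062 ] F [-0.9  0.6 -0.1] w 0.0501
toolx [-4.e-04  0.e+00 -1.e+00] z angle -164.68115239227419
travel tool mm [  0.4   3.8 -38.5]
[ 0.02487068 -0.09303339]
```

View pics/s6c.png

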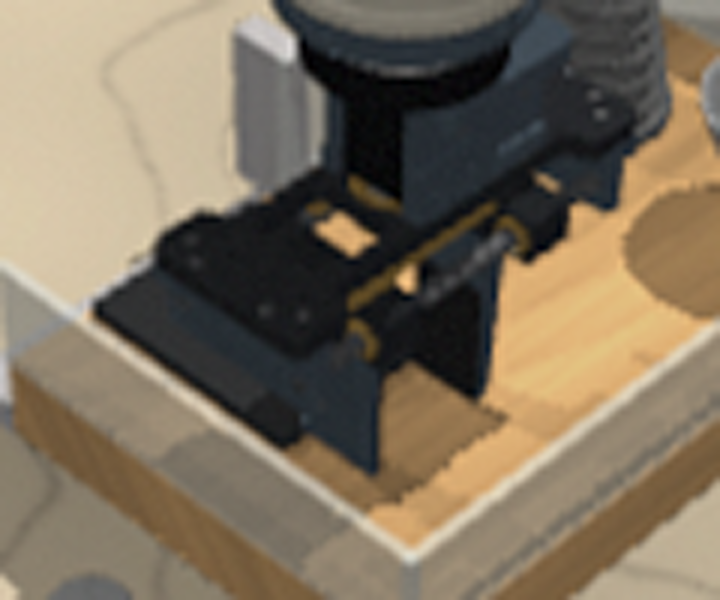

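>>> send_rows:
  targets:
    - {"grip": 0.45,"travel": [0,0,5],"angular": [0,0,0]}
    - {"grip": 0.45,"travel": [0,0,5],"angular": [0,0,0]}
    - {"grip": 0.45,"travel": [0,0,5],"angular": [0,0,0]}
    - {"grip": 0.45,"travel": [0,0,5],"angular": [0,0,0]}
    - {"grip": 0.45,"travel": [0,0,5],"angular": [0,0,0]}
    - {"grip": 0.45,"travel": [0,0,3],"angular": [0,0,0]}
    - {"grip": 0.45,"travel": [0,0,0],"angular": [0,0,0]}

```text
t: 10.5
tcp_pos: [0.6244, -0.054, 0.0619]
tool_rot: [-0.094, -0.701, -0.094, 0.701]
wrist_force: [0.2, -0.3, 0.4]
gripper_width: 0.0499
```

>>> send_rows:
  targets:
    - {"grip": 0.45,"travel": [0,0,-8],"angular": [0,0,0]}
    - {"grip": 0.45,"travel": [0,0,-16],"angular": [0,0,0]}
    - {"grip": 0.45,"travel": [-30,0,0],"angular": [0,0,0]}
    - {"grip": 0.45,"travel": [-40,0,0],"angular": [0,0,0]}
    - {"grip": 0.45,"travel": [-40,0,0],"angular": [0,0,0]}
    - {"grip": 0.45,"travel": [-20,38,-10],"angular": [0,0,0]}
    - {"grip": 0.45,"travel": [0,38,-10],"angular": [0,0,0]}
    - {"grip": 0.45,"travel": [0,38,-10],"angular": [0,0,0]}
    - {"grip": 0.45,"travel": [0,38,-10],"angular": [0,0,0]}
    - {"grip": 0.45,"travel": [0,38,-10],"angular": [0,0,0]}
    - {"grip": 0.45,"travel": [0,38,-10],"angular": [0,0,0]}

```text
t: 11.42
tcp_pos: [0.7665, -0.2511, 0.1908]
tool_rot: [-0.094, -0.701, -0.094, 0.701]
wrist_force: [0.7, -0.1, -0.5]
gripper_width: 0.0504
```

```bash
python3 - <<'E' | tail -n +9
from plan import *; from est import *
snap('scene','s7');snap('top','t7')
plan(np.array([.69,-.04,.0615]))
i=cv2.imread('pics/s7.png');cv2.imwrite('pics/s7c.png',cv2.resize(i[170:320,230:430],(800,600),interpolation=cv2.INTER_CUBIC))
i=cv2.imread('pics/t7.png');cv2.imwrite('pics/t7c.png',cv2.resize(i[170:320,225:425],(800,600),interpolation=cv2.INTER_CUBIC))
E
```

```text
[-0.61550791 -0.01538165]]
t 11.52 pos [ 0.7672 -0.255   0.1895] F [-0.4 -0.2 -0.7] w 0.0503
toolx [ 5.0e-04 -1.4e-03 -1.0e+00] z angle -164.88948055321157
travel tool mm [ 127.6 -227.9   18.5]
```

View pics/s7c.png

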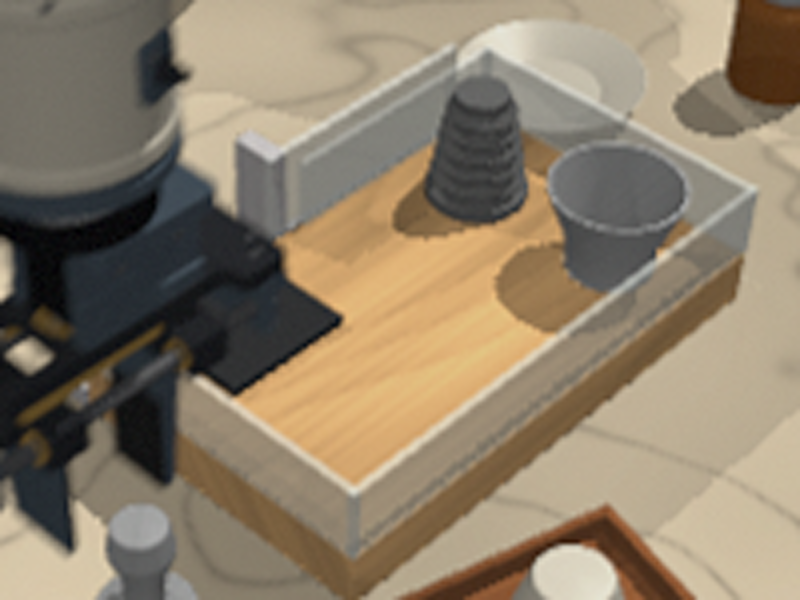

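View pics/t7c.png

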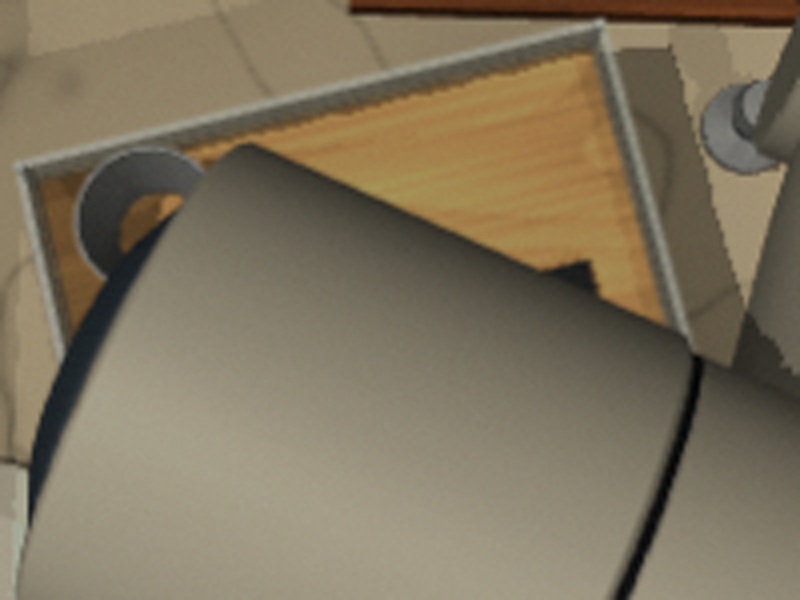

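>>> send_rows:
  targets:
    - {"grip": 0.45,"travel": [-5,0,35],"angular": [0,0,0]}
    - {"grip": 0.45,"travel": [-5,0,35],"angular": [0,0,0]}
    - {"grip": 0.45,"travel": [-5,5,35],"angular": [0,0,0]}
    - {"grip": 0.45,"travel": [-5,15,35],"angular": [0,0,0]}
    - {"grip": 0.45,"travel": [-5,15,35],"angular": [0,0,0]}
    - {"grip": 0.45,"travel": [-5,15,35],"angular": [0,0,0]}
    - {"grip": 0.45,"travel": [0,15,35],"angular": [0,0,0]}
    - {"grip": 0.45,"travel": [0,15,35],"angular": [0,0,0]}
    - {"grip": 0.45,"travel": [0,15,35],"angular": [0,0,0]}
    - {"grip": 0.45,"travel": [0,15,35],"angular": [0,0,0]}
    - {"grip": 0.45,"travel": [0,15,35],"angular": [0,0,0]}
    - {"grip": 0.45,"travel": [0,15,35],"angular": [0,0,0]}

```text
t: 12.52
tcp_pos: [0.3963, -0.4965, 0.2209]
tool_rot: [0.094, 0.701, 0.094, -0.701]
wrist_force: [0.4, -1.1, 1.0]
gripper_width: 0.0502
```

```bash
python3 - <<'E' | tail -n +9
from plan import *; from est import *
snap('scene','s8');snap('top','t8')
plan(np.array([.69,-.04,.0615]))
i=cv2.imread('pics/s8.png');cv2.imwrite('pics/s8c.png',cv2.resize(i[170:320,230:430],(800,600),interpolation=cv2.INTER_CUBIC))
i=cv2.imread('pics/t8.png');cv2.imwrite('pics/t8c.png',cv2.resize(i[170:320,225:425],(800,600),interpolation=cv2.INTER_CUBIC))
E
```

```text
[-0.61550791 -0.01538165]]
t 12.62 pos [ 0.3939 -0.4989  0.2209] F [ 0.4  0.5 -0.5] w 0.0503
toolx [-1.e-03 -8.e-04 -1.e+00] z angle -164.90946814532634
travel tool mm [ 158.7 -366.1 -405.6]
```

View pics/s8c.png

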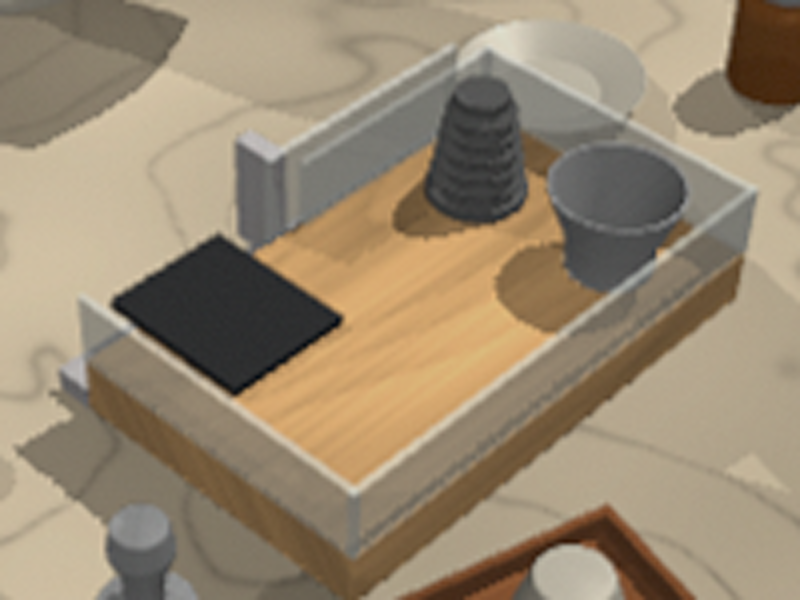

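View pics/t8c.png

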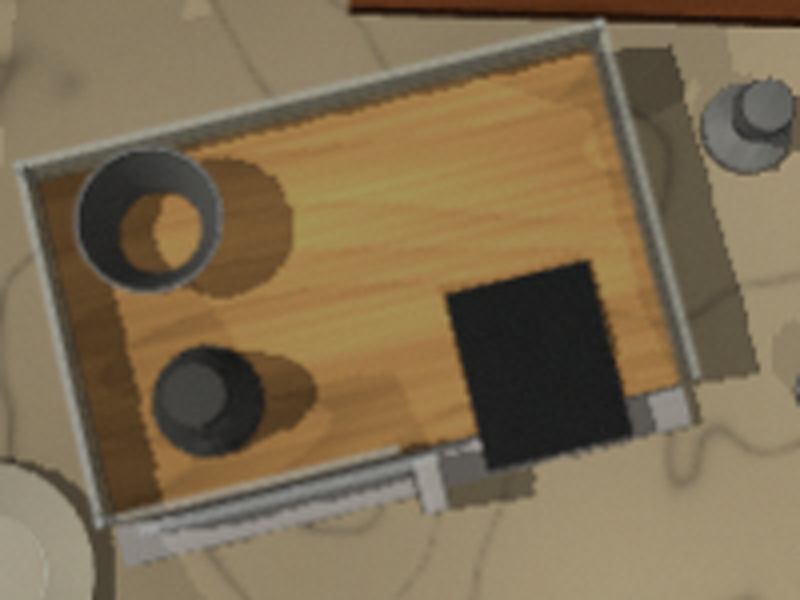

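```bash
cat > fit.py <<'E'
from h import *
from scipy.optimize import least_squares
t=load('t8');s=load('s8')
tf=lambda p:(p[0]/4+225,p[1]/4+170)
sf=lambda p:(p[0]/4+230,p[1]/4+170)
def fit(obs,q0):
    def res(q):
        c,sn=np.cos(q[2]),np.sin(q[2]);r=[]
        for d,px,l in obs:
            P=np.array([c*l[0]-sn*l[1]+q[0],sn*l[0]+c*l[1]+q[1],l[2]])
            off=np.array(q[3:5]) if d is s else np.array(q[5:7])
            r.append(proj(d,P)[0]-px-off)
        return np.array(r).ravel()
    # small camera pixel offsets regularised (calib 2mm ~1px)
    f=lambda q:np.r_[res(q),np.array(q[3:7])*1.0]
    o=least_squares(f,list(q0)+[0]*4);return o.x,res(o.x).reshape(-1,2)
cobs=[(t,tf((603,22)),(.11,-.18,.09)),(t,tf((18,166)),(.11,.18,.09)),(t,tf((100,526)),(-.11,.18,.09)),(t,tf((694,381)),(-.11,-.18,.09)),
(s,sf((353,490)),(.11,-.18,.09)),(s,sf((756,189)),(.11,.18,.09)),(s,sf((488,50)),(-.11,.18,.09)),(s,sf((80,296)),(-.11,-.18,.09)),
(s,sf((350,600)),(.11,-.18,.0)),(s,sf((90,365)),(-.11,-.18,.04))]
q,r=fit(cobs,(.603,.035,.27));print('caddy',q,np.degrees(q[2]));print(r.round(1).tolist())
L=[(.055,.045),(.055,-.045),(-.055,-.045),(-.055,.045)]
k=[(446,295),(590,262),(632,430),(490,468)]
k2=[(343,320),(236,393),(112,302),(219,234)]
for name,ob in (('both',[(t,tf(p),(*l,.048)) for p,l in zip(k,L)]+[(s,sf(p),(*l,.048)) for p,l in zip(k2,L)]),('top',[(t,tf(p),(*l,.048)) for p,l in zip(k,L)]),('scene',[(s,sf(p),(*l,.048)) for p,l in zip(k2,L)])):
    def res(x):
        c,sn=np.cos(x[2]),np.sin(x[2]);o=[]
        for d,px,l in ob:
            P=np.array([c*l[0]-sn*l[1]+x[0],sn*l[0]+c*l[1]+x[1],l[2]]);off=q[3:5] if d is s else q[5:7]
            o.append(proj(d,P)[0]-px-off)
        return np.array(o).ravel()
    x=least_squares(res,(.56,-.08,.27)).x
    f=x[:2]-.055*np.array([np.cos(x[2]),np.sin(x[2])])
    c,sn=np.cos(q[2]),np.sin(q[2]);dx,dy=f-q[:2]
    print(name,x,'front in caddy',c*dx+sn*dy,-sn*dx+c*dy,'overhang',-.110-(c*dx+sn*dy),'angle',np.degrees(x[2]-q[2]),'rms',np.sqrt((res(x)**2).mean()))
E
python3 fit.py
python3 - <<'E'
import cv2
i=cv2.imread('pics/t8.png');cv2.imwrite('pics/t8e.png',cv2.resize(i[225:305,320:410],(720,640),interpolation=cv2.INTER_CUBIC)[:600])
E
```

```text
caddy [ 0.60293312  0.03965351  0.2695649  -0.98549787 -0.82263173 -1.1423285
 -0.28182712] 15.444930969348025
[[0.2, -0.4], [-1.4, -0.6], [-1.5, 1.2], [1.7, -0.4], [0.1, 1.1], [0.6, -0.2], [0.2, -1.7], [-0.6, -0.1], [0.2, 1.7], [-1.6, -1.6]]
both [ 0.55566768 -0.07300836  0.26458252] front in caddy -0.13056106701118544 -0.09573190507808714 overhang 0.020561067011185444 angle -0.28546919091784384 rms 0.5814123928876282
top [ 0.55499523 -0.07276242  0.2660598 ] front in caddy -0.1311440856648532 -0.09539701518714055 overhang 0.021144085664853193 angle -0.2008271655138494 rms 0.6796261934694897
scene [ 0.5570943  -0.07362567  0.26271142] front in caddy -0.12934975500050105 -0.09660394261083513 overhang 0.019349755000501054 angle -0.39267516887660114 rms 0.2709974050543337
```

View pics/t8e.png

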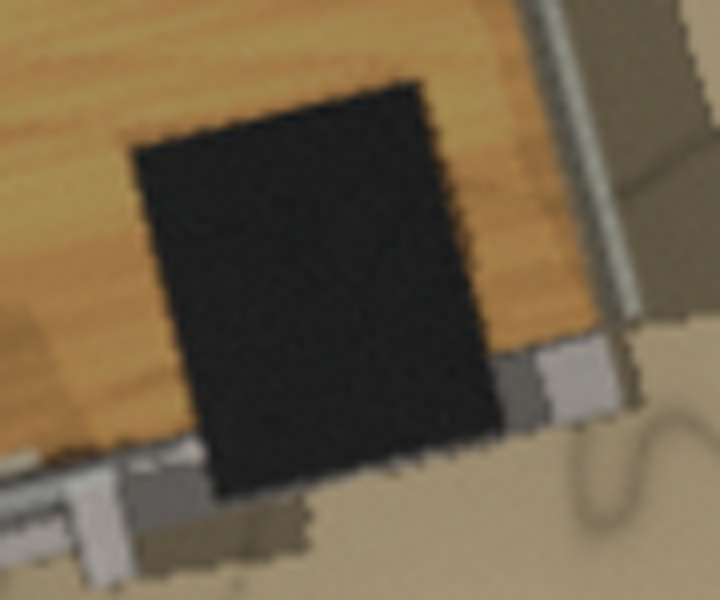

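```bash
python3 - <<'E' | tail -n 4
from fit import *
g=lambda p:(p[0]/8+320,p[1]/8+225)
u=np.array([np.cos(q[2]),np.sin(q[2])])
e=[atz(t,*g(p),.04)[:2]@u for p in [(600,333),(493,357),(203,432)]]
f=[atz(t,*g(p),.048)[:2]@u for p in [(503,430),(217,498)]]
print('edge',e,'front',f, 'overhang', np.mean(e[:2])-np.mean(f), np.mean(e)-np.mean(f))
st=ctrl.state();u3=np.array([.6244,-.054]);print('back again: last push TCP .6244,-.054; now',st['tcp_pos'],(u3-st['tcp_pos'][:2]))
E
```

```text
top [ 0.55499523 -0.07276242  0.2660598 ] front in caddy -0.1311440856648532 -0.09539701518714055 overhang 0.021144085664853193 angle -0.2008271655138494 rms 0.6796261934694897
scene [ 0.5570943  -0.07362567  0.26271142] front in caddy -0.12934975500050105 -0.09660394261083513 overhang 0.019349755000501054 angle -0.39267516887660114 rms 0.2709974050543337
edge [np.float64(0.4802833958255608), np.float64(0.48116292571431013), np.float64(0.4805333848054065)] front [np.float64(0.45914468553796417), np.float64(0.4603316919676274)] overhang 0.02098497201713967 0.0209217133622967
back again: last push TCP .6244,-.054; now [ 0.39385791 -0.49889313  0.22088399] [0.23054209 0.44489313]
```

```bash
python3 - <<'E' 
from plan import *
plan(np.array([.6485,-.0474,.062]),ta=np.radians(15.3)+np.pi)
E
```

```text
t 12.62 pos [ 0.3939 -0.4989  0.2209] F [ 0.4  0.5 -0.5] w 0.0503
toolx [-1.e-03 -8.e-04 -1.e+00] z angle -164.90946814532634
rotvec tool deg [-0.21  0.07 -0.03]
travel in target frame mm [ 158.9 -368.3 -364.8]
travel tool mm [ 158.3 -369.7 -363.6]
```

>>> send_rows:
  targets:
    - {"grip": 0.45,"travel": [0,-28,-28],"angular": [-0.2,0,0]}
    - {"grip": 0.45,"travel": [0,-28,-28],"angular": [0,0,0]}
    - {"grip": 0.45,"travel": [0,-28,-28],"angular": [0,0,0]}
    - {"grip": 0.45,"travel": [0,-28,-28],"angular": [0,0,0]}
    - {"grip": 0.45,"travel": [0,-28,-28],"angular": [0,0,0]}
    - {"grip": 0.45,"travel": [0,-28,-28],"angular": [0,0,0]}
    - {"grip": 0.45,"travel": [0,-28,-28],"angular": [0,0,0]}
    - {"grip": 0.45,"travel": [0,-28,-28],"angular": [0,0,0]}
    - {"grip": 0.45,"travel": [0,-28,-28],"angular": [0,0,0]}
    - {"grip": 0.45,"travel": [0,-28,-28],"angular": [0,0,0]}
    - {"grip": 0.45,"travel": [0,-28,-28],"angular": [0,0,0]}
    - {"grip": 0.45,"travel": [0,-28,-28],"angular": [0,0,0]}

```text
t: 13.62
tcp_pos: [0.6324, -0.0793, 0.2209]
tool_rot: [-0.096, -0.701, -0.096, 0.701]
wrist_force: [1.1, -1.3, -0.6]
gripper_width: 0.0504
```

>>> send_rows:
  targets:
    - {"grip": 0.45,"travel": [0,-16,-14],"angular": [0,0,0]}
    - {"grip": 0.45,"travel": [0,-16,-14],"angular": [0,0,0]}
    - {"grip": 0.45,"travel": [30,0,0],"angular": [0,0,0]}
    - {"grip": 0.45,"travel": [30,0,0],"angular": [0,0,0]}
    - {"grip": 0.45,"travel": [20,0,0],"angular": [0,0,0]}
    - {"grip": 0.45,"travel": [0,0,0],"angular": [0,0,0]}
    - {"grip": 0.45,"travel": [0,0,0],"angular": [0,0,0]}

```text
t: 14.2
tcp_pos: [0.6495, -0.043, 0.1404]
tool_rot: [-0.095, -0.7, -0.096, 0.701]
wrist_force: [0.0, -0.3, 1.3]
gripper_width: 0.05
```

```bash
python3 - <<'E' 
from plan import *
d=snap('wrist','w9')
plan(np.array([.6485,-.0474,.062]),ta=np.radians(15.3)+np.pi)
E
```

```text
t 14.25 pos [ 0.6504 -0.0433  0.1417] F [0.  0.5 1.1] w 0.05
toolx [ 6.e-04 -0.e+00 -1.e+00] z angle -164.4531487294658
rotvec tool deg [ 0.25 -0.03 -0.01]
travel in target frame mm [79.7  3.4  2.9]
travel tool mm [79.7  3.4  2.9]
```

View pics/w9.png

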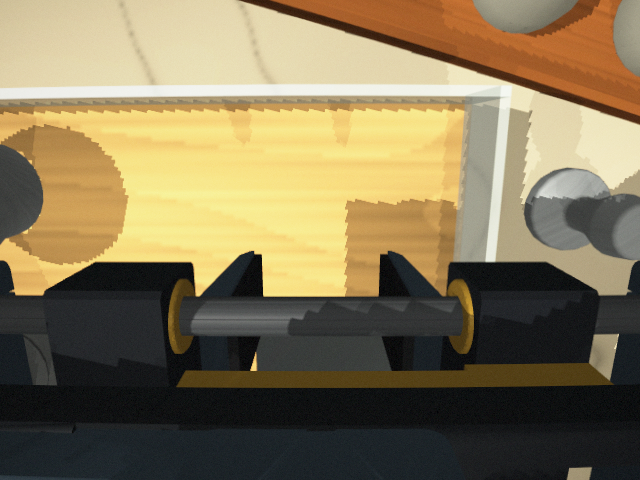

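>>> send_rows:
  targets:
    - {"grip": 0.45,"travel": [20,3,0],"angular": [0.2,0,0]}
    - {"grip": 0.45,"travel": [25,0,0],"angular": [0,0,0]}
    - {"grip": 0.45,"travel": [20,0,0],"angular": [0,0,0]}
    - {"grip": 0.45,"travel": [10,0,0],"angular": [0,0,0]}
    - {"grip": 0.45,"travel": [3,0,0],"angular": [0,0,0]}
    - {"grip": 0.45,"travel": [0,0,0],"angular": [0,0,0]}
    - {"grip": 0.45,"travel": [0,0,0],"angular": [0,0,0]}

```text
t: 14.83
tcp_pos: [0.6515, -0.0467, 0.0644]
tool_rot: [0.095, 0.701, 0.094, -0.7]
wrist_force: [0.0, -0.6, 0.4]
gripper_width: 0.0502
```

```bash
python3 - <<'E' 
from plan import *
plan(np.array([.6154,-.0565,.062]),ta=np.radians(15.3)+np.pi)
E
```

```text
t 14.83 pos [ 0.6515 -0.0467  0.0644] F [ 0.  -0.6  0.4] w 0.0502
toolx [ 2.e-03 -3.e-04 -1.e+00] z angle -164.66912752435144
rotvec tool deg [ 0.03 -0.11 -0.05]
travel in target frame mm [ 2.4 -0.1 37.4]
travel tool mm [ 2.3 -0.1 37.4]
```

>>> send_rows:
  targets:
    - {"grip": 0.45,"travel": [1,0,0],"angular": [0,0,0]}
    - {"grip": 0.45,"travel": [0,0,5],"angular": [0,0,0]}
    - {"grip": 0.45,"travel": [0,0,6],"angular": [0,0,0]}
    - {"grip": 0.45,"travel": [0,0,6],"angular": [0,0,0]}
    - {"grip": 0.45,"travel": [0,0,5],"angular": [0,0,0]}
    - {"grip": 0.45,"travel": [0,0,4],"angular": [0,0,0]}
    - {"grip": 0.45,"travel": [0,0,0],"angular": [0,0,0]}

```text
t: 15.42
tcp_pos: [0.6245, -0.0537, 0.0619]
tool_rot: [-0.094, -0.701, -0.094, 0.701]
wrist_force: [-0.1, -0.0, 0.3]
gripper_width: 0.0499
```

```bash
python3 - <<'E' 
from plan import *
plan(np.array([.6154,-.0565,.062]),ta=np.radians(15.3)+np.pi)
E
```

```text
t 15.42 pos [ 0.6245 -0.0537  0.0619] F [-0.1 -0.   0.3] w 0.0499
toolx [-5.e-04  1.e-04 -1.e+00] z angle -164.691255800487
rotvec tool deg [0.01 0.03 0.01]
travel in target frame mm [-0.1  0.3  9.5]
travel tool mm [-0.1  0.3  9.5]
```

Back at the previous contact position. I'll push 9.5 mm more, then retreat the same way.

>>> send_rows:
  targets:
    - {"grip": 0.45,"travel": [0,0,2.5],"angular": [0,0,0]}
    - {"grip": 0.45,"travel": [0,0,2.5],"angular": [0,0,0]}
    - {"grip": 0.45,"travel": [0,0,2.5],"angular": [0,0,0]}
    - {"grip": 0.45,"travel": [0,0,2],"angular": [0,0,0]}
    - {"grip": 0.45,"travel": [0,0,0],"angular": [0,0,0]}
    - {"grip": 0.45,"travel": [0,0,0],"angular": [0,0,0]}
    - {"grip": 0.45,"travel": [0,0,0],"angular": [0,0,0]}

```text
t: 16.0
tcp_pos: [0.6161, -0.056, 0.0617]
tool_rot: [-0.094, -0.701, -0.094, 0.701]
wrist_force: [0.8, -0.1, -0.1]
gripper_width: 0.0502
```

>>> send_rows:
  targets:
    - {"grip": 0.45,"travel": [0,0,-8],"angular": [0,0,0]}
    - {"grip": 0.45,"travel": [0,0,-16],"angular": [0,0,0]}
    - {"grip": 0.45,"travel": [-30,0,-10],"angular": [0,0,0]}
    - {"grip": 0.45,"travel": [-40,0,0],"angular": [0,0,0]}
    - {"grip": 0.45,"travel": [-40,0,0],"angular": [0,0,0]}
    - {"grip": 0.45,"travel": [-40,10,0],"angular": [0,0,0]}
    - {"grip": 0.45,"travel": [0,30,25],"angular": [0,0,0]}
    - {"grip": 0.45,"travel": [0,30,28],"angular": [0,0,0]}
    - {"grip": 0.45,"travel": [0,30,28],"angular": [0,0,0]}
    - {"grip": 0.45,"travel": [0,30,28],"angular": [0,0,0]}
    - {"grip": 0.45,"travel": [0,30,28],"angular": [0,0,0]}
    - {"grip": 0.45,"travel": [0,30,28],"angular": [0,0,0]}

```text
t: 17.0
tcp_pos: [0.5395, -0.2754, 0.212]
tool_rot: [0.094, 0.701, 0.094, -0.701]
wrist_force: [1.1, -1.0, -0.4]
gripper_width: 0.0503
```

>>> send_rows:
  targets:
    - {"grip": 0.45,"travel": [0,30,28],"angular": [0,0,0]}
    - {"grip": 0.45,"travel": [0,30,28],"angular": [0,0,0]}
    - {"grip": 0.45,"travel": [0,30,28],"angular": [0,0,0]}
    - {"grip": 0.45,"travel": [0,30,28],"angular": [0,0,0]}
    - {"grip": 0.45,"travel": [0,30,28],"angular": [0,0,0]}
    - {"grip": 0.45,"travel": [0,30,28],"angular": [0,0,0]}
    - {"grip": 0.45,"travel": [0,30,28],"angular": [0,0,0]}
    - {"grip": 0.45,"travel": [0,0,0],"angular": [0,0,0]}

```text
t: 17.67
tcp_pos: [0.4033, -0.5345, 0.2116]
tool_rot: [-0.094, -0.701, -0.092, 0.701]
wrist_force: [-0.6, -0.5, -0.0]
gripper_width: 0.0501
```

```bash
python3 - <<'E'
from plan import *
snap('scene','s10');snap('top','t10')
plan(np.array([.69,-.04,.0615]))
i=cv2.imread('pics/s10.png');cv2.imwrite('pics/s10c.png',cv2.resize(i[170:320,230:430],(800,600),interpolation=cv2.INTER_CUBIC))
i=cv2.imread('pics/t10.png');cv2.imwrite('pics/t10c.png',cv2.resize(i[170:320,225:425],(800,600),interpolation=cv2.INTER_CUBIC))
E
```

```text
t 17.77 pos [ 0.406  -0.5297  0.2114] F [0.7 0.5 0.4] w 0.0504
toolx [-1.e-04  3.e-04 -1.e+00] z angle -164.81337624339238
travel tool mm [ 150.1 -398.1 -402.4]
```

View pics/s10c.png

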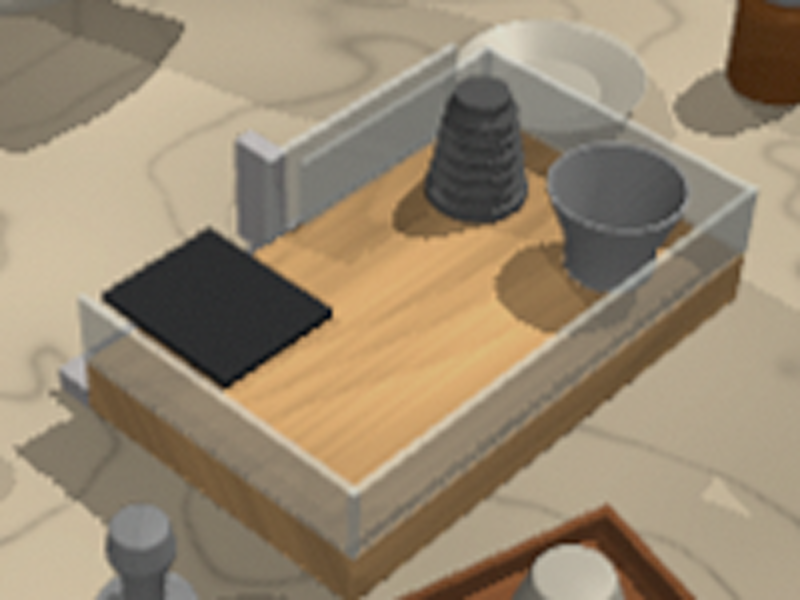

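View pics/t10c.png

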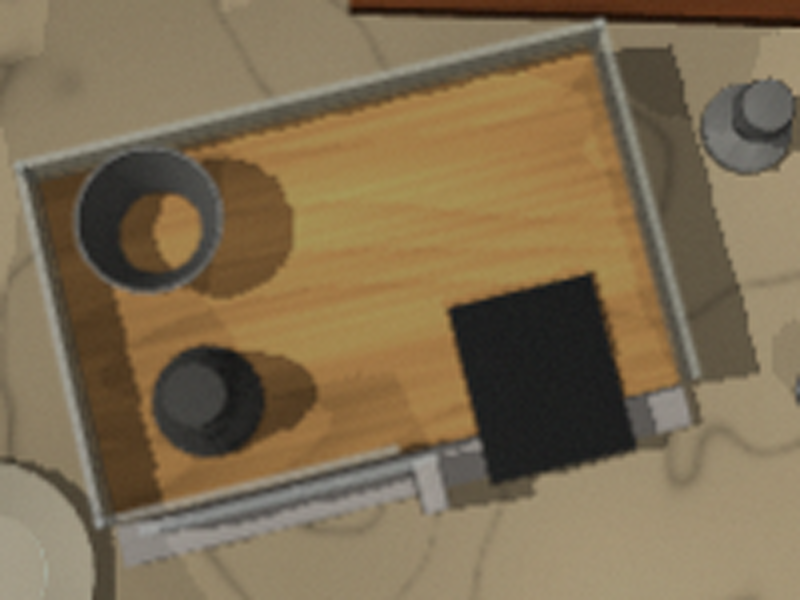

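View pics/t10.png

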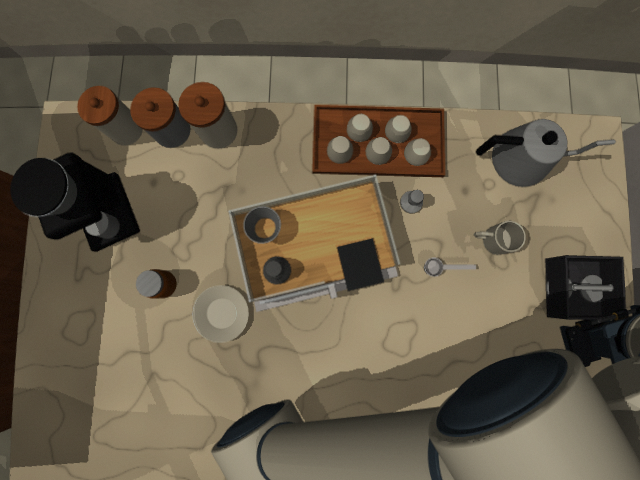

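The coaster now overhangs further and is square by eye. The bystanders show no change. Measuring it with the same fit.

```bash
sed -e 's/t8/t10/;s/s8/s10/' -e 's/^k=.*/k=[(449,309),(594,273),(634,446),(493,483)]/' -e 's/^k2=.*/k2=[(332,314),(226,386),(102,297),(209,228)]/' fit.py > fit2.py; python3 fit2.py; python3 - <<'E' | tail -n 2
from fit2 import *
T=lambda p:(p[0]/4+225,p[1]/4+170)
u=np.array([np.cos(q[2]),np.sin(q[2])])
f=[atz(t,*T(p),.048)[:2]@u for p in k[2:]]
print('direct overhang',.4807-np.mean(f))
c,sn=u;P=atz(t,*T((428,487)),.098)[:2]-q[:2];print('bar centre caddy y',-sn*P[0]+c*P[1],c*P[0]+sn*P[1])
E
```

```text
caddy [ 0.60293312  0.03965351  0.2695649  -0.98549787 -0.82263173 -1.1423285
 -0.28182712] 15.444930969348025
[[0.2, -0.4], [-1.4, -0.6], [-1.5, 1.2], [1.7, -0.4], [0.1, 1.1], [0.6, -0.2], [0.2, -1.7], [-0.6, -0.1], [0.2, 1.7], [-1.6, -1.6]]
both [ 0.54739852 -0.0753192   0.26466139] front in caddy -0.13914702714901606 -0.09576145816455033 overhang 0.029147027149016055 angle -0.28095037014096486 rms 0.5782939200535321
top [ 0.546598   -0.0747121   0.26296815] front in caddy -0.13975643080621722 -0.09486996105148394 overhang 0.02975643080621722 angle -0.3779658521044775 rms 0.5364885652977164
scene [ 0.5492801  -0.0764609   0.26723403] front in caddy -0.13763796721527083 -0.09750450841754371 overhang 0.02763796721527083 angle -0.1335490667171168 rms 0.32111988675787456
direct overhang 0.028675957149887132
bar centre caddy y -0.014050693338599825 -0.13289478084716205
```

```bash
python3 -c "
from plant import ctrl
print(ctrl.hand_in()); print(ctrl.state()['t'])"
```

```text
the job is handed in; nothing more can be done
None
the job is handed in; nothing more can be done
```

I pushed the door open by its end bar until it hit the stop. I then pushed the coaster out from behind with the fingers partly open, in two pushes with a check in between. I handed the job in at about 18 s; it reported no verdict.

- **Overhang:** about 29 mm. Different estimates gave 27.6 to 29.8 mm, all inside the 22–38 mm limits.
- **Squareness:** about 0.3° off square. By eye it lies flat; I did not measure its tilt.
- **Door:** at its stop. Contact force rose to about 18 N, and the bar's outer face is at about caddy y −21 mm, where −20 mm is expected.
- **Surroundings:** by eye in the final pictures, nothing else had moved. The arm was well clear of the caddy, with wrist force near zero.
- **Disagreement:** the top, wrist and scene cameras put the caddy and coaster up to about 5 mm apart sideways and 2 to 3 mm front to back. The overhang allowed enough room for that.

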